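Clamp a beacon lens housing in the jig and lock the jaw with its cam lever

TASK

Slide the jig's jaw along its rail until it presses the amber lens housing fully home into the V stop with no gap, then fold the red cam lever all the way down to lock the jaw there. Lock it only once the jaw is closed on the housing, keep the housing upright, and leave the spare housing, the circuit board and the screwdriver beside the jig where they are.

Things in the scene. Friction and masses are not known exactly. Their poses are not given: they have to be found in the camera images.
- jig: clamping jig fixed to the table: aluminium base plate 130 x 300 x 12 mm with a steel rail 20 mm wide and 14 mm high along it and a blue V-shaped stop at one end. Origin: centre of the plate's underside, z = 0. Its own +y runs along the rail towards the V stop; its +x points away from the robot; yaw within 0.4 rad
- seat (a point): the spot on the jig's plate (z = 12 mm, plate top) where the centre of the housing's underside lies when it is fully home against both faces of the V; 90 mm along the jig's +y from its centre. The V walls are 40 mm high and open towards the jig's -y
- housing: amber round lens housing to be clamped: plain upright cylinder 64 mm diameter, 55 mm tall, about 0.13 to 0.25 kg, standing loose on the jig's plate 6 to 16 mm short of the V, between V and jaw. Origin: centre of its underside, z up
- jaw (a joint): position of the sliding jaw along the rail in m: 0 = fully away, grows towards the V stop, limit 0.11. Contact with the fully seated housing is at 0.078; starts between 0 and 0.045. Free to slide it takes about 2 to 4 N and stays where it is left; with the lever down it resists more than 25 N
- jaw_face (a point): centre of the jaw's flat blue pressing face (60 mm wide, 44 mm high, 35 mm above the table), which looks along the jig's +y; axes parallel to the jig's. The jaw plate is 15 mm thick and its top is 57 mm above the table
- jaw_grip (a point): top centre of the jaw's black push block, 18 x 18 mm and 35 mm tall (its top 70 mm above the table, standing on a 44 mm wide slide whose top is 35 mm above the table). It stands on the jaw's rear end, 87 mm behind (jig -y of) the jaw face; push its back or pinch it. The slide reaches 13 mm behind its centre
- lever (a joint): angle of the red cam lever in rad: 0 = upright (free), grows as the lever folds down to the jig's -x side (towards the robot), limit 1.5 = lying level (locked); below 0 it leans to +x. Starts between -0.15 and 0.3. It stays where it is left. The cam starts to bite on the rail near 0.35, and from there needs up to about 12 N at the tip; once past 1.4 the cam is over centre
- lever_pivot (a point): the lever's hinge axis (parallel to the jig's y), on the middle of the lever's width, above the middle of the rail, 40 mm above the table, 30 mm behind the jaw face (it travels with the jaw and rises 2 to 3 mm as the cam bites)
- lever_tip (a point): end of the red lever, 80 mm from the hinge axis, on the lever's centre line. The lever is a bar 14 mm wide (along the jig's y) and 10 mm thick; the jaw plate and a cheek stand 8 mm clear on either side of it near the pivot only, below 57 mm above the table
- spare: bystander: a second amber lens housing, same shape as the first (64 mm diameter, 55 mm tall), standing on the table off the V end of the jig, 210 to 240 mm from the jig's centre. Origin: centre of its underside
- board: bystander: green circuit board 70 x 90 mm with white connectors, lying on the table on the jig's +x side. Origin: centre of its underside
- driver: bystander: red-handled screwdriver, about 170 mm, lying on the table on the jig's +x side, 90 mm or more from the rail. Origin near its middle

How it is judged (in metres and radians):
On the way, in this order (a step that is already met when the one before it is completed fails the run):
1. the jaw has pushed the housing home in the V, with the lever still free (distance between housing and seat below 0.005 m and angle between housing's own z axis and vertical below 0.1 rad and y of housing in the frame of jaw_face below 0.035 m and value of joint lever below 0.6 rad), for 0.2 s.
2. the lever is folded down (value of joint lever above 1.3 rad), for 0.2 s.
At the end, for the whole second after the job is handed in: The housing stands upright (within 0.1 rad) within 5 mm of the seat point in the V, the jaw's face is within 3 mm of touching it, the lever is down past 1.3 rad, and all is at rest (distance between housing and seat below 0.005 m and angle between housing's own z axis and vertical below 0.1 rad and y of housing in the frame of jaw_face below 0.035 m and value of joint lever above 1.3 rad and linear speed of housing below 0.02 m/s and velocity of joint jaw between -0.01 and 0.01 m/s).
It fails at once if the housing is tipped over by more than 0.35 rad (angle between housing's own z axis and vertical above 0.35 rad).
It fails at once if the spare housing, the board or the screwdriver is moved by more than 30 mm (distance of any of spare, board, driver from where it was at the start of the episode above 0.03 m).
It also fails if it takes over 42 s, if anything falls off the work surface, if the arm or the gripper's body presses on something with over 40 N, if the wrist force passes 120 N, or if a joint passes its speed limit or range.

ROBOT

A 6-joint arm with a two-finger parallel gripper is mounted at the origin on the work surface. World frame = base frame: x ahead of the robot, y to its left, z up, the work surface at z = 0. Lengths are in m, angles in degrees, forces in N, time in s.
With the tool pointing down it reaches from about 0.3 to 0.75 m from the base axis. Payload 8.5 kg.
Tool frame: the origin (TCP) lies midway between the tips of the shut fingers; the grasp point (between the pads) lies 19 mm behind it; z points along the fingers, y is the line along which they close (so a half turn about z gives the same grasp; the last joint's range is limited). The gripper opens to 85 mm and grips with 20 to 120 N. Pads are 22 mm wide; open, the fingers measure 114 mm over their backs; the gripper's body (76 mm by 85 mm) begins 54 mm behind the grasp point. The pads swing forward as they close: fully open they stand 13 mm farther back than shut.
Start: joints at [51.95, 21.807, 74.336, -0, 83.858, -12.336], TCP at [0.239, 0.496, 0.231] pointing down, gripper open.
Joint ranges: [-178.18, 178.18], [-50.72, 133.34], [12.68, 142.11], [-81.47, 261.47], [9.98, 163.14], [-165.26, 165.26]. Speed limits (degrees/s): [136.94, 136.94, 180, 180, 180, 180].

INTERFACE

Orientations are given as a 3x3 rotation matrix whose columns are the frame's x, y, z axes.
In Python, from rig import env gives the robot as it stands. The module is installed in compiled form; this text tells all that it offers.
- The arm moves only by the tool jog_arm, never from a script. Its argument "targets" is a list of rows, each a list of 6 numbers: the shift along the tool's x, y, z in cm, then the turn, a rotation vector about the tool's x, y, z in degrees. A call has 1 to 8 rows; each row is the pose to reach, as a shift and turn from the pose commanded when the call began, along the tool's axes at that moment; what a row does not reach only later rows make up. A row lasts 1/12 s, in which the tool goes at most 41.7 mm and 7.16 degrees, less where a joint would pass 70% of its speed; a pose out of reach is approached as far as the arm can. A call with a gripper value outside its range is refused whole. "hand" is the opening, from 0 (shut) to 1 (fully open), set as the call begins (left out, the last holds). The fingers move at their own pace and stop on an object; "newtons" is the grip in N (left out, the last holds). Time passes only in rows, so rows that repeat a pose let the fingers close. It gives the time, the measured TCP pose, the force, the opening and the grip force at its end, in the units of the state.
- env.observe(): the state, without advancing time (a new reading comes with each control period).
- env.get_image(name): name is "scene" or "top"; returns a dict with "frame" (420x560x3 uint8, red, green, blue), "depth" (420x560 float32, m along the optical axis (not along the pixel's ray), 0 where there is no reading), "fovy" (degrees; the focal length in pixels is half the picture's height over the tangent of half this angle, whatever the lens; pixels are square), "cx", "cy" (the principal point, pixels), "cam_to_world" (4x4, takes a point from camera to world coordinates). Camera axes: x right, y down, z forward; pixel columns grow to the right and rows downward; lengths in m; the calibration is good to about 2 mm. A picture is of the moment at which its call begins.
- env.close_job(): hands the job in; it is judged then, once.
Trained networks look in the newest picture that a camera, given by its name, has taken for a name from the list of things; names that differ only in an ending like _2 or _b are one class to them, and where a whole thing is asked for, a point or a joint stands for the part that bears it (a point fixed in the world has none). Each returns a list of dicts, best first, with "score" (0 to 1); they miss things now and then, are a little off and sometimes report something else, mostly with a low value. They report only what shows in the picture. A call takes as long as a camera call.
- env.regions_of(camera, target): "pixels" (420x560 bool, what is visible of it) and "point" ([row, column] in pixels, amid what is visible of it).
The state is a dict: "time_s": time; "q": joint angles; "qvel": joint speeds; "joint_efforts": joint torques, N m; "position": TCP position; "tool_rot": TCP orientation; "ft_force": force on the tool from outside, world axes, zero at the start; "wrist_torque": the same for the moment, N m; "grip_width": finger opening in m; "gripper_force": force on a finger pad.
Only numpy, scipy, OpenCV 4.12 (cv2) and the standard library are available. Lean on these libraries where they do the work, as an engineer would, in place of code of your own. Each camera call takes 0.05 s, during which the arm holds its last target. There are 200 camera calls.

## Working session

There is one attempt and no reset: what is moved stays moved. The work goes in short steps, Python scripts to look and compute and a tool call to move; the robot and the scene stay as the last step left them, time stands still between calls to the robot, and variables do not carry over. Pictures are saved under pics/ and viewed, at most 10 in all, crops included, and the job is handed in when it is done.

Besides the shell and the picture viewer there is one more tool, called after "Request:" as name(argument=value, ...), one argument or row to a line, values as JSON. jog_arm: Moves the arm, as the interface text tells. Its arguments: {"type":"object","properties":{"targets":{"type":"array","items":{"type":"array","items":{"type":"number"}}},"hand":{"type":"number"},"newtons":{"type":"number"}},"required":["targets"]}

```bash
mkdir -p pics
cat > h.py <<'E'
import numpy as np, cv2
from rig import env
def cloud(im):
    h,w=im['depth'].shape; f=h/2/np.tan(np.radians(im['fovy'])/2)
    c,r=np.meshgrid(np.arange(w),np.arange(h)); d=im['depth']
    P=np.stack([(c-im['cx'])/f*d,(r-im['cy'])/f*d,d,np.ones_like(d)],-1)@im['cam_to_world'].T
    P=P[...,:3]; P[d==0]=np.nan; return P
def save(im,n): cv2.imwrite('pics/'+n,im['frame'][...,::-1])
E
python3 - <<'E'
from h import *
np.set_printoptions(precision=4,suppress=True)
for cam in ['top','scene']:
    im=env.get_image(cam); save(im,cam+'0.png'); P=cloud(im)
    print(cam,im['cam_to_world'][:3,3])
    for t in ['jig','housing','jaw','jaw_grip','lever','spare','board','driver']:
        for r in env.regions_of(cam,t)[:2]:
            m=r['pixels']; Q=P[m]; Q=Q[~np.isnan(Q[:,0])]
            print(t,round(r['score'],2),np.round(r['point']),m.sum(),np.median(Q,0),np.percentile(Q,2,axis=0),np.percentile(Q,98,axis=0))
o=env.observe(); print(o['time_s'],o['position'],o['tool_rot'],o['ft_force'])
E
```

```text
top [0.5747 0.0792 1.043 ]
jig 0.78 [257. 317.] 7740 [ 0.5646 -0.019   0.0118] [ 0.4688 -0.1493  0.0067] [0.6498 0.133  0.0648]
jig 0.63 [253. 338.] 1100 [ 0.5741 -0.0511  0.0367] [ 0.538  -0.1002  0.019 ] [ 0.606  -0.0031  0.1181]
housing 0.69 [260. 326.] 91 [ 0.5658 -0.0341  0.0758] [ 0.5548 -0.0453  0.0431] [ 0.5738 -0.0288  0.121 ]
housing 0.56 [271. 276.] 757 [0.5329 0.0642 0.0665] [0.5047 0.0348 0.0625] [0.5611 0.0916 0.0699]
jaw 0.91 [255. 338.] 1068 [ 0.5742 -0.0532  0.0368] [ 0.539  -0.1017  0.0289] [ 0.6056 -0.0028  0.1181]
jaw_grip 0.79 [255. 336.] 1126 [ 0.576  -0.0526  0.0365] [ 0.5384 -0.1014  0.0244] [ 0.6077 -0.0029  0.1181]
jaw_grip 0.49 [260. 331.] 109 [ 0.5662 -0.0343  0.0709] [ 0.5534 -0.0466  0.04  ] [ 0.5759 -0.0287  0.1209]
lever 0.48 [259. 327.] 107 [ 0.5662 -0.0343  0.0636] [ 0.5534 -0.045   0.035 ] [ 0.5759 -0.0287  0.1209]
spare 0.7 [296. 211.] 893 [0.4835 0.1999 0.0541] [ 0.4545  0.1712 -0.0011] [0.5129 0.2328 0.0581]
board 0.89 [217. 252.] 1349 [0.6534 0.1195 0.0055] [0.6164 0.0757 0.0004] [0.6905 0.1631 0.0221]
driver 0.67 [200. 338.] 607 [ 0.6942 -0.059
[... 633 characters left out ...]
.038   0.04  ] [ 0.5343 -0.0959  0.0133] [0.6123 0.0005 0.1133]
lever 0.63 [158. 271.] 222 [ 0.5713 -0.0333  0.0789] [ 0.5576 -0.0438  0.0363] [ 0.5771 -0.0277  0.1193]
lever 0.31 [220. 370.] 1076 [0.495  0.213  0.0509] [0.455  0.1769 0.0001] [0.5145 0.2343 0.0568]
spare 0.98 [220. 369.] 1017 [0.495  0.2127 0.0519] [0.4569 0.1774 0.0036] [0.5145 0.2343 0.0569]
board 0.89 [238. 282.] 1206 [0.6571 0.1248 0.0056] [ 0.6179  0.0742 -0.0006] [0.6923 0.1656 0.0221]
driver 0.81 [193. 218.] 482 [ 0.7    -0.0549  0.0185] [ 0.6559 -0.1023  0.002 ] [0.7244 0.0354 0.0265]
0.9 [0.2386 0.4955 0.2313] [[-0.901   0.4339  0.    ]
 [ 0.4339  0.901   0.    ]
 [ 0.      0.     -1.    ]] [-0.2072  0.0363  0.1112]
```

Run:
```python
from h import *
np.set_printoptions(precision=4,suppress=True)
im=env.get_image('top'); P=cloud(im)
z=P[...,2]; box=(P[...,0]>.42)&(P[...,0]<.72)&(P[...,1]>-.25)&(P[...,1]<.2)
m=box&(abs(z-.012)<.0035)
r=env.regions_of('top','jig')[0]['pixels']
r=cv2.dilate(r.astype(np.uint8),np.ones((9,9)))>0
m&=r
print(m.sum(),cv2.minAreaRect((P[m][:,:2]*1000).astype(np.float32)))
# all jig
Q=P[r&(z>.008)]; print(cv2.minAreaRect((Q[:,:2]*1000).astype(np.float32)))
t=box&(z>.058)&(z<.072)&(P[...,1]>.01)
C,R=cv2.minEnclosingCircle((P[t][:,:2]*1000).astype(np.float32)); print('housing',t.sum(),C,R)
x=env.regions_of('top','housing')
g=box&(z>.064)&(z<.075)&(P[...,1]<-.05); print('grip',g.sum(),P[g].mean(0) if g.any() else 0)
l=box&(z>.08); print('lever',l.sum(),P[l].mean(0),P[l].max(0),P[l].min(0))
f=im['frame'][190:320,200:420,::-1]; cv2.imwrite('pics/crop.png',cv2.resize(f,None,fx=3.5,fy=3.5,interpolation=cv2.INTER_CUBIC))
```

```text
5263 ((559.4502563476562, -9.341949462890625), (129.87420654296875, 299.6607360839844), 19.830196380615234)
((559.462890625, -9.475967407226562), (130.0537567138672, 299.8831481933594), 19.759136199951172)
housing 777 (506.21600341796875, 117.91303253173828) 90.95565795898438
grip 77 [ 0.5882 -0.0891  0.0686]
lever 48 [ 0.5671 -0.0348  0.1131] [ 0.572  -0.0293  0.123 ] [ 0.562  -0.0421  0.0863]
```

View pics/crop.png

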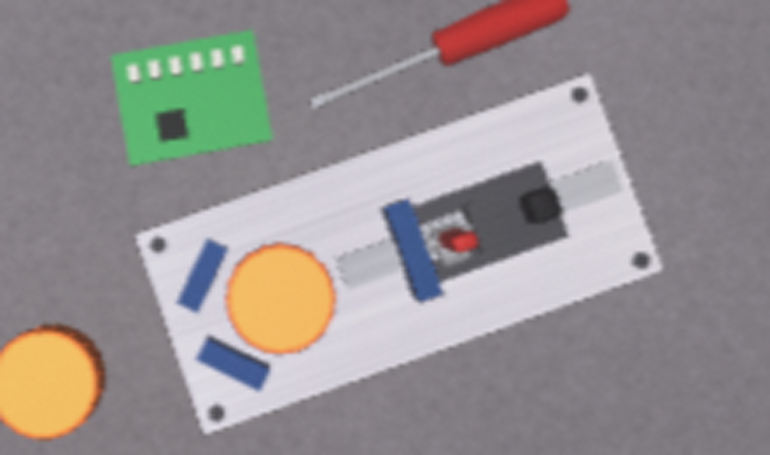

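View pics/scene0.png

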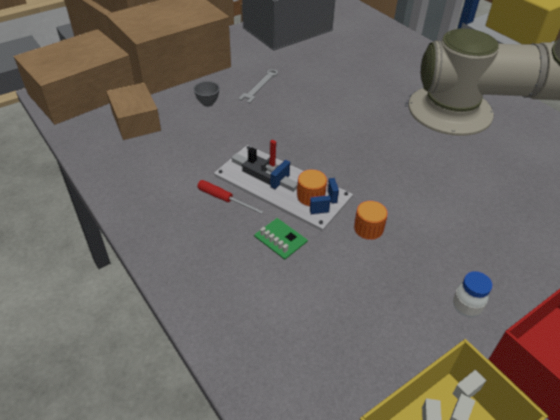

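The top crop shows the jig turned about 20°. The V and housing are at crop (240,300), the jaw at (415,250), the upright red lever at (460,240) and the black push block at (540,205). The board, driver and spare are clear of the work area. The scene view agrees, and the sizes match the 130 x 300 plate.

Request:
jog_arm(
  targets=[
    [-28,-18,0,0,0,44.5],
    [-28,-18,0,0,0,44.5],
    [-28,-18,0,0,0,44.5],
    [-28,-18,0,0,0,44.5],
    [-28,-18,0,0,0,44.5],
    [-28,-18,0,0,0,44.5],
    [-28,-18,0,0,0,44.5],
    [-28,-18,0,0,0,44.5],
  ],
  hand=0,
)

```text
time_s: 1.72
position: [0.4135, 0.2099, 0.2316]
tool_rot: [[-0.337, 0.942, 0.001], [0.942, 0.337, 0.0], [-0.0, 0.001, -1.0]]
ft_force: [0.5, 0.7, -0.9]
grip_width: 0.0003
gripper_force: 0.0
```

```bash
cat >> h.py <<'E'
O=np.array([.5595,-.0094]); a=np.radians(19.78); X=np.array([np.cos(a),np.sin(a)]); Y=np.array([-np.sin(a),np.cos(a)])
def jig(p): d=np.asarray(p)[...,:2]-O; return np.stack([d@X,d@Y,np.asarray(p)[...,2]],-1)
def go(x,y,z):
    o=env.observe(); R=np.array(o['tool_rot']); p=np.array(o['position'])
    t=np.r_[O+x*X+y*Y,z]
    Rt=np.c_[np.r_[Y,0],np.r_[X,0],[0,0,-1.]]
    rv=np.degrees(cv2.Rodrigues(R.T@Rt)[0].ravel())
    print('t',round(o['time_s'],2),'jigpos',np.round(jig(p),4),'shift cm',np.round(R.T@(t-p)*100,2),'turn',np.round(rv,2),'F',np.round(o['ft_force'],1),'w',o['grip_width'])
E
python3 -c "
from h import *
go(0,-.12,.15)"
```

```text
t 1.72 jigpos [-0.0632  0.2558  0.2316] shift cm [-37.57   6.38   8.16] turn [ 0.03  0.   -0.1 ] F [ 0.5  0.7 -0.9] w 0.0002758195028384168
```

Request:
jog_arm(
  targets=[
    [-37.5,6.4,4,0,0,0],
    [-37.5,6.4,4,0,0,0],
    [-37.5,6.4,4,0,0,0],
    [-37.5,6.4,4,0,0,0],
    [-37.5,6.4,4,0,0,0],
    [-37.5,6.4,4,0,0,0],
    [-37.5,6.4,4,0,0,0],
    [-37.5,6.4,4,0,0,0],
  ],
)

```text
time_s: 2.38
position: [0.5766, -0.0789, 0.1963]
tool_rot: [[-0.338, 0.941, 0.0], [0.941, 0.338, -0.0], [-0.0, 0.0, -1.0]]
ft_force: [0.1, 1.0, -0.0]
grip_width: -0.0002
gripper_force: 0.0
```

```bash
python3 -c "
from h import *
go(0,-.12,.048)"
```

```text
t 2.38 jigpos [-0.0075 -0.0711  0.1963] shift cm [-4.89  0.75 14.83] turn [ 0.01  0.   -0.02] F [ 0.1  1.  -0. ] w -0.0002201021237518732
```

Request:
jog_arm(
  targets=[
    [-4.9,0.75,0,0,0,0],
    [-4.9,0.75,0,0,0,0],
    [-4.9,0.75,4,0,0,0],
    [-4.9,0.75,8,0,0,0],
    [-4.9,0.75,11,0,0,0],
    [-4.9,0.75,13,0,0,0],
    [-4.9,0.75,13,0,0,0],
    [-4.9,0.75,13,0,0,0],
  ],
)

```text
time_s: 3.05
position: [0.5995, -0.1202, 0.0664]
tool_rot: [[-0.339, 0.941, -0.001], [0.941, 0.339, 0.0], [0.001, -0.001, -1.0]]
ft_force: [1.1, 0.2, 0.3]
grip_width: -0.0003
gripper_force: 0.0
```

Run:
```python
from h import *
go(0,-.12,.048)
im=env.get_image('scene'); f=im['frame'][110:230,200:400,::-1]; cv2.imwrite('pics/s1.png',cv2.resize(f,None,fx=4,fy=4,interpolation=cv2.INTER_CUBIC))
```

```text
t 3.05 jigpos [ 1.000e-04 -1.178e-01  6.640e-02] shift cm [-0.23 -0.01  1.84] turn [-0.05 -0.05  0.01] F [1.1 0.2 0.3] w -0.00026290552405874705
```

View pics/s1.png

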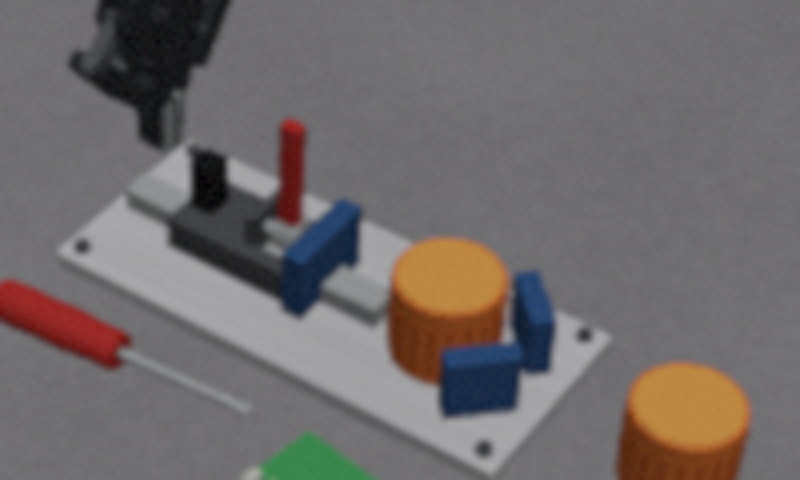

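The closed fingers (165,135) are behind the push block (210,180), and everything else is undisturbed. Next I descend and push.

Request:
jog_arm(
  targets=[
    [0,0,1.0,0,0,0],
    [0,0,1.9,0,0,0],
    [0,0,1.9,0,0,0],
    [0.8,0,1.9,0,0,0],
    [1.6,0,1.9,0,0,0],
    [2.4,0,1.9,0,0,0],
    [3.2,0,1.9,0,0,0],
    [4.0,0,1.9,0,0,0],
  ],
)

```text
time_s: 3.77
position: [0.5858, -0.0818, 0.0478]
tool_rot: [[-0.339, 0.941, 0.0], [0.941, 0.339, -0.0], [-0.0, 0.0, -1.0]]
ft_force: [0.8, -2.5, 1.1]
grip_width: 0.0001
gripper_force: 0.9
```

Request:
jog_arm(
  targets=[
    [0.5,0,0,0,0,0],
    [1.0,0,0,0,0,0],
    [1.4,0,0,0,0,0],
    [1.7,0,0,0,0,0],
    [2.0,0,0,0,0,0],
    [2.0,0,0,0,0,0],
  ],
)

```text
time_s: 4.27
position: [0.5791, -0.0634, 0.0475]
tool_rot: [[-0.339, 0.941, 0.0], [0.941, 0.339, 0.0], [0.0, 0.0, -1.0]]
ft_force: [0.3, 0.9, -0.4]
grip_width: -0.0002
gripper_force: 0.0
```

```bash
python3 -c "
from h import *
go(0,-.049,.048)"
```

```text
t 4.27 jigpos [ 0.0002 -0.0575  0.0475] shift cm [ 0.85 -0.02 -0.05] turn [ 0.01 -0.01  0.01] F [ 0.3  0.9 -0.4] w -0.00019335808462362918
```

Request:
jog_arm(
  targets=[
    [0.2,0,0,0,0,0],
    [0.4,0,0,0,0,0],
    [0.6,0,0,0,0,0],
    [0.8,0,0,0,0,0],
    [0.9,0,0,0,0,0],
  ],
)

```text
time_s: 4.68
position: [0.5764, -0.0558, 0.0475]
tool_rot: [[-0.339, 0.941, 0.001], [0.941, 0.339, -0.001], [-0.002, 0.0, -1.0]]
ft_force: [2.5, -9.3, -1.1]
grip_width: 0.0002
gripper_force: 4.6
```

Request:
jog_arm(
  targets=[
    [0.1,0,0,0,0,0],
    [0.15,0,0,0,0,0],
    [0.15,0,0,0,0,0],
  ],
)

```text
time_s: 4.93
position: [0.5764, -0.0558, 0.0476]
tool_rot: [[-0.338, 0.941, 0.002], [0.941, 0.338, -0.003], [-0.004, 0.001, -1.0]]
ft_force: [2.4, -11.5, -2.9]
grip_width: -0.0002
gripper_force: 5.8
```

```bash
cat > m.py <<'E'
from h import *
im=env.get_image('top'); P=jig(cloud(im)); x,y,z=P[...,0],P[...,1],P[...,2]
go(0,-.049,.048)
t=(abs(x)<.045)&(y>.04)&(y<.14)&(z>.06)&(z<.074)
C,r=cv2.minEnclosingCircle((P[t][:,:2]*1000).astype(np.float32)); print('housing',t.sum(),np.round(C,1),round(r,1), 'fid', P[t].mean(0).round(4))
f=(abs(x)<.028)&(abs(x)>.008)&(y>-.02)&(y<.065)&(z>.051)&(z<.06); print('jaw top y',f.sum(),np.percentile(P[f][:,1],[2,50,98]).round(4),P[f][:,2].mean())
l=(y>-.06)&(y<.02)&(z>.062)&(x<.02)&(x>-.1)&(im['frame'][...,0]>2*im['frame'][...,1]); print('lever',l.sum(),P[l].mean(0).round(4) if l.any() else '')
E
python3 m.py
```

```text
t 4.98 jigpos [ 0.0002 -0.0494  0.0476] shift cm [ 0.04 -0.02 -0.04] turn [ 0.03  0.21 -0.01] F [  2.4 -10.5  -2.1] w -3.845430405189548e-06
housing 770 [-0.2 90.1] 32.0 fid [0.     0.09   0.0665]
jaw top y 160 [0.0094 0.0499 0.0581] 0.055885039340246724
lever 2945 [-0.0309 -0.0243  0.365 ]
```

Housing is at jig y = 90.1 mm and the jaw face at 58.1 mm, so it is seated. I hold briefly, back off and go up to the lever's +x side.

Request:
jog_arm(
  targets=[
    [0,0,0,0,0,0],
    [0,0,0,0,0,0],
    [0,0,0,0,0,0],
    [-1.0,0,0,0,0,0],
    [-2.0,0,0,0,0,0],
    [-2.0,0,-4,0,0,0],
    [-2.0,0,-8,0,0,0],
    [-2.0,0,-10,0,0,0],
  ],
)

```text
time_s: 5.65
position: [0.5836, -0.0735, 0.1515]
tool_rot: [[-0.338, 0.941, 0.004], [0.941, 0.338, -0.001], [-0.002, 0.004, -1.0]]
ft_force: [0.1, -1.1, 1.4]
grip_width: -0.0001
gripper_force: 0.0
```

```bash
python3 - <<'E'
from h import *
go(.05,.028,.110)
E
python3 m.py
```

```text
t 5.65 jigpos [ 0.001  -0.0684  0.1515] shift cm [9.65 4.89 4.15] turn [ 0.22  0.12 -0.01] F [ 0.1 -1.1  1.4] w -0.00013418174958759814
t 5.7 jigpos [ 0.0019 -0.0691  0.1542] shift cm [ 2.06 -0.27 10.61] turn [ 0.45  0.31 -0.  ] F [-0.1  0.6  4.5] w -0.0001078981300859308
housing 772 [-4.7 84.2] 39.1 fid [-0.      0.0899  0.0665]
jaw top y 160 [0.0081 0.0494 0.0576] 0.05580645022373284
lever 4091 [-0.0433 -0.0161  0.4676]
```

Request:
jog_arm(
  targets=[
    [0,5,0,0,0,0],
    [0,5,0,0,0,0],
    [4,5,0,0,0,0],
    [8,5,0,0,0,0],
    [9.7,5,0,0,0,0],
    [9.7,5,2,0,0,0],
    [9.7,5,4,0,0,0],
    [9.7,5,4,0,0,0],
  ],
)

```text
time_s: 6.37
position: [0.5947, 0.0359, 0.1036]
tool_rot: [[-0.339, 0.941, -0.007], [0.941, 0.339, 0.001], [0.004, -0.006, -1.0]]
ft_force: [-0.6, -0.1, -0.6]
grip_width: -0.0002
gripper_force: 0.0
```

Run:
```python
from h import *
go(.0195,.028,.110)
im=env.get_image('scene'); f=im['frame'][110:230,200:400,::-1]; cv2.imwrite('pics/s2.png',cv2.resize(f,None,fx=4,fy=4,interpolation=cv2.INTER_CUBIC))
```

```text
t 6.37 jigpos [0.0485 0.0307 0.1036] shift cm [-0.27 -2.9  -0.62] turn [-0.37 -0.22  0.05] F [-0.6 -0.1 -0.6] w -0.0002251549924785701
```

View pics/s2.png

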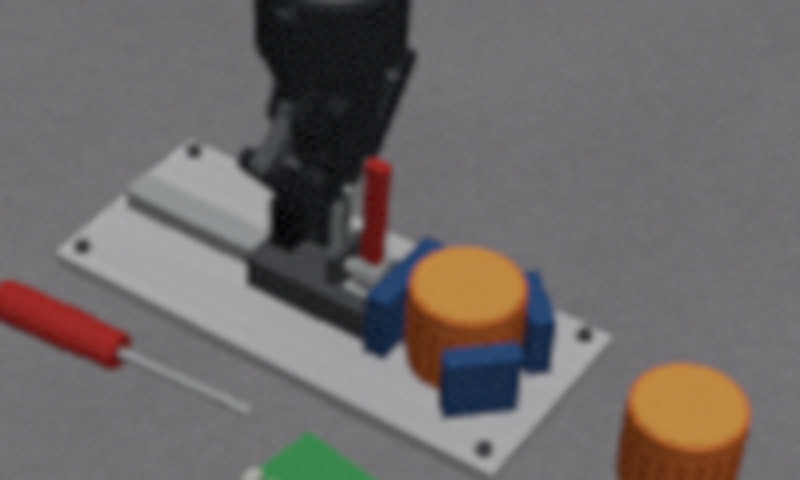

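The housing is in the V with the jaw against it and the lever upright (375,210). The gripper appears left of the lever, so I check that by projecting the TCP.

Run:
```python
from h import *
im=env.get_image('scene'); o=env.observe(); p=np.r_[o['position'],1]
f=210/np.tan(np.radians(im['fovy'])/2)
def pr(p):
    c=np.linalg.inv(im['cam_to_world'])@p; return np.r_[im['cx']+f*c[0]/c[2],im['cy']+f*c[1]/c[2]]
uv=pr(p); print(uv,(uv-[200,110])*4, p, jig(p[:3]))
for j in [(0,.028,.12),(0,-.029,.07)]:
    w=np.r_[O+j[0]*X+j[1]*Y,j[2],1]; print(j,(pr(w)-[200,110])*4)
g=im['frame'][110:230,200:400,::-1]; cv2.imwrite('pics/s3.png',cv2.resize(g,None,fx=4,fy=4,interpolation=cv2.INTER_CUBIC))
```

```text
[280.42807293 168.21305076] [321.71229173 232.85220303] [0.59658593 0.03521226 0.10709019 1.        ] [0.04999503 0.02942986 0.10709019]
(0, 0.028, 0.12) [373.57828085 163.27139974]
(0, -0.029, 0.07) [285.66103137 193.91589707]
```

View pics/s3.png

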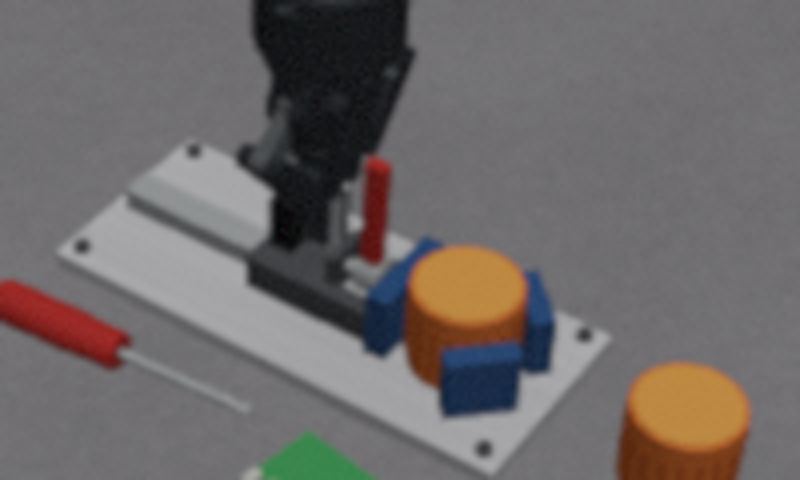

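The TCP projects to (322,233), where the fingertip is seen, so it really is on the +x side of the lever. Now I fold the lever along its arc.

Request:
jog_arm(
  targets=[
    [0,-1.5,0,0,0,0],
    [0,-2.5,0,0,0,0],
    [0,-3.1,0,0,0,0],
    [0,-4.0,0.05,0,0,0],
    [0,-4.8,0.15,0,0,0],
    [0,-5.6,0.4,0,0,0],
    [0,-6.4,0.7,0,0,0],
    [0,-6.4,0.7,0,0,0],
  ],
)

```text
time_s: 7.13
position: [0.5354, 0.0133, 0.1004]
tool_rot: [[-0.338, 0.941, -0.001], [0.941, 0.338, 0.0], [0.0, -0.001, -1.0]]
ft_force: [-0.1, 0.4, 0.3]
grip_width: 0.0003
gripper_force: 0.0
```

Run:
```python
from h import *
go(-.0286,.028,.0912)
```

```text
t 7.13 jigpos [-0.015   0.0296  0.1004] shift cm [-0.16 -1.36  0.92] turn [-0.05 -0.02 -0.02] F [-0.1  0.4  0.3] w 0.00026944634843736035
```

Request:
jog_arm(
  targets=[
    [-0.1,-0.5,0.3,0,0,0],
    [-0.1,-1.0,0.6,0,0,0],
    [-0.1,-1.4,0.95,0,0,0],
    [-0.1,-1.4,0.95,0,0,0],
  ],
)

```text
time_s: 7.47
position: [0.523, 0.0078, 0.0905]
tool_rot: [[-0.338, 0.941, -0.001], [0.941, 0.338, -0.0], [0.0, -0.001, -1.0]]
ft_force: [0.7, -1.1, 1.9]
grip_width: 0.0002
gripper_force: 0.5
```

Run:
```python
from h import *
go(-.0402,.028,.0783)
im=env.get_image('scene'); g=im['frame'][110:230,200:400,::-1]; cv2.imwrite('pics/s4.png',cv2.resize(g,None,fx=4,fy=4,interpolation=cv2.INTER_CUBIC))
```

```text
t 7.47 jigpos [-0.0285  0.0285  0.0905] shift cm [-0.05 -1.17  1.22] turn [-0.04 -0.01 -0.01] F [ 0.7 -1.1  1.9] w 0.00020369168460567416
```

View pics/s4.png

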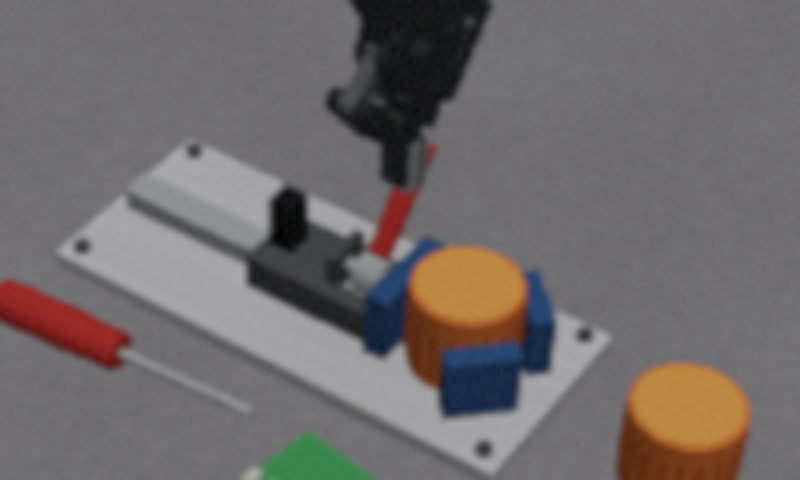

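The lever (405,205) is folding ahead of the fingers, and the jaw and housing have not moved. I continue the arc.

Request:
jog_arm(
  targets=[
    [0,-0.4,0.4,0,0,0],
    [0,-0.8,0.8,0,0,0],
    [0,-1.2,1.25,0,0,0],
    [0,-1.5,1.8,0,0,0],
    [0,-1.75,2.3,0,0,0],
    [0,-1.95,2.8,0,0,0],
    [0,-1.95,2.8,0,0,0],
  ],
)

```text
time_s: 8.1
position: [0.5046, 0.0013, 0.0623]
tool_rot: [[-0.339, 0.941, -0.001], [0.941, 0.339, 0.0], [0.0, -0.001, -1.0]]
ft_force: [0.3, -0.6, 0.2]
grip_width: 0.0003
gripper_force: 0.1
```

Run:
```python
from h import *
go(-.051,.028,.0506)
```

```text
t 8.1 jigpos [-0.048   0.0287  0.0623] shift cm [-0.07 -0.3   1.17] turn [-0.07 -0.03  0.01] F [ 0.3 -0.6  0.2] w 0.00033205095205938686
```

Request:
jog_arm(
  targets=[
    [0,-0.15,0.4,0,0,0],
    [0,-0.25,0.8,0,0,0],
    [0,-0.3,1.15,0,0,0],
    [0,-0.3,1.3,0,0,0],
    [0,-0.3,1.4,0,0,0],
  ],
)

```text
time_s: 8.52
position: [0.502, 0.0002, 0.0495]
tool_rot: [[-0.339, 0.941, -0.001], [0.941, 0.339, -0.001], [-0.0, -0.001, -1.0]]
ft_force: [-6.8, -2.4, 20.2]
grip_width: 0.0001
gripper_force: 10.0
```

Run:
```python
from h import *
go(-.051,.028,.0506)
```

```text
t 8.52 jigpos [-0.0509  0.0285  0.0495] shift cm [-0.05 -0.01 -0.11] turn [-0.07  0.02  0.04] F [-6.8 -2.4 20.2] w 5.7826805582291784e-05
```

Request:
jog_arm(
  targets=[
    [0,0,0.1,0,0,0],
    [0,0,0.15,0,0,0],
    [0,0,0.15,0,0,0],
  ],
)

```text
time_s: 8.77
position: [0.5019, 0.0002, 0.049]
tool_rot: [[-0.339, 0.941, -0.0], [0.941, 0.339, -0.001], [-0.001, -0.001, -1.0]]
ft_force: [-9.1, -2.0, 25.6]
grip_width: 0.0002
gripper_force: 12.4
```

Request:
jog_arm(
  targets=[
    [0,0,-1,0,0,0],
    [0,0,-4,0,0,0],
    [0,0,-8,0,0,0],
    [0,3,-10,0,0,0],
    [-4,6,-10,0,0,0],
    [-8,6,-10,0,0,0],
    [-12,6,-10,0,0,0],
    [-12,6,-10,0,0,0],
  ],
)

```text
time_s: 9.43
position: [0.6013, -0.0977, 0.1464]
tool_rot: [[-0.335, 0.942, 0.0], [0.942, 0.335, -0.002], [-0.002, -0.0, -1.0]]
ft_force: [-0.6, 0.6, -0.3]
grip_width: -0.0003
gripper_force: 0.0
```

```bash
sed -i 's/z>.062)&(x<.02)/z>.03)\&(z<.13)\&(x<-.035)/' m.py; python3 m.py
python3 - <<'E'
from h import *
im=env.get_image('top'); P=jig(cloud(im)); F=im['frame'].astype(int)
l=(P[...,1]>0)&(P[...,1]<.05)&(P[...,0]<-.01)&(P[...,0]>-.1)&(P[...,2]>.025)&(P[...,2]<.13)&(F[...,0]>2*F[...,1])
Q=P[l]; s=np.polyfit(Q[:,0],Q[:,2],1); print(l.sum(),'lever angle',np.pi/2+np.arctan(s[0]),Q.min(0),Q.max(0))
im=env.get_image('scene'); g=im['frame'][110:230,200:400,::-1]; cv2.imwrite('pics/s5.png',cv2.resize(g,None,fx=4,fy=4,interpolation=cv2.INTER_CUBIC))
E
```

```text
t 9.48 jigpos [ 0.0092 -0.095   0.1462] shift cm [ 4.59 -0.93  9.82] turn [-0.05 -0.   -0.21] F [-0.7  0.7 -0.3] w 5.896049099021383e-05
housing 767 [-2.  84.7] 37.2 fid [0.0001 0.09   0.0666]
jaw top y 166 [0.008  0.0496 0.0576] 0.0554909648089365
lever 0 
192 lever angle 1.5046963884676934 [-0.07883848  0.02115264  0.04417906] [-0.01088427  0.03439412  0.05540212]
```

View pics/s5.png

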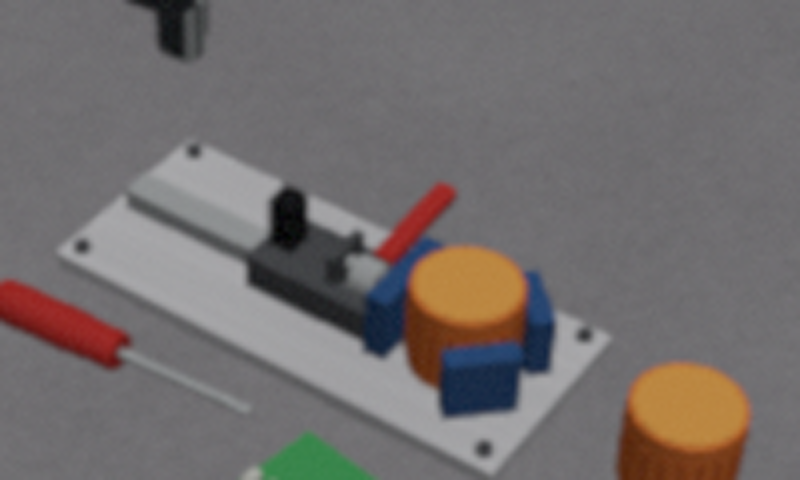

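The lever lies level (420,220), measured at 1.50 rad. The housing is upright at jig y = 90.0 mm with the jaw face at about 57.6–58 mm, and the bystanders have not moved.

```bash
python3 -c "
from rig import env
print(env.close_job())"
```

```text
the job is handed in; nothing more can be done
None
```

The job is handed in, though the hand-in returned no pass or fail: the jaw pressed the housing fully home in the V, the lever is folded down and locked at about 1.50 rad, and the spare, board and screwdriver were left where they were.

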